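Rehang the splash guard in front of the beaker

TASK

The clear splash guard is hanging on the bare hinge stand. Pinch its red and white tabs together to pull the sprung hinge pin, lift the guard off, and hang it on the other hinge stand, the one with the beaker: both ends right down in their saddles, slid fully home under the blue roof, and the sprung pin let back all the way through its hole. Feel for the seat, press only lightly (a few newtons) on the stands, let go at the end, and do not disturb the beaker, the bottle or the spanner.

Things in the scene. Friction and masses are not known exactly. Their poses are not given: they have to be found in the camera images.
- guard: Clear flap (114 wide, 80 tall, 4 thick, yellow edging) under a dark bar 12 thick; 0.28 to 0.43 kg. Origin on the hinge axis, mid length; y along the axis, z up, upright when hung. Bar: y -54 to +60, z -6 to +7. Flap down to z -87. Fixed steel stub, 12 dia, y +60 to +80; fixed barrel, 12 dia, y -54 to -78; a brass pin, 8 dia, comes out of the barrel to y -104 (all mm).
- white_tab (a point): White upright tab fixed on the guard's bar: this point is the middle of its outer face, at y +30, z +28 mm of the guard. 20 mm wide (x), 6 thick, from z +7 to +50 of the guard. Pinch it together with the red tab from outside, fingers closing along the guard's y.
- red_tab (a point): Red tab of the sprung pin, same size as the white one; this point is the middle of its outer face, at y -30 mm of the guard with the pin out, -6 when pulled in (tabs then 36 mm over all, a solid pair). A centred pinch also draws the guard about 12 mm towards its -y in the stand, which brings the stub out from under the roof, ready to lift.
- pin (a joint): Sprung hinge pin: 0 = fully out (at rest), 0.024 m = fully pulled in, its tip then at y -80 mm of the guard. The spring takes about 4 N to start and 10.5 N when fully in.
- bare_stand: Hinge stand the guard starts on: grey base 200 x 220 x 12 mm, fixed to the bench, x -50 to +150. Origin on the bench under the middle of the hinge axis, which is 130 mm up; y along the axis. An aluminium head on two posts has two U saddles with flared mouths, 15 mm wide, floor 6 mm under the axis, top 17 mm above it. Hung home, the guard's origin is on the axis at y 0, its y along the stand's.
- beaker_stand: The stand to hang the guard on: axes and hinge parts as bare_stand, plus a tripod with a beaker at x +108 mm (top 150 mm above the bench). Its head is clamped anywhere on the posts: hinge axis 130 to 164 mm above the origin, not measured: feel for the saddle floor. To go in or out, the guard needs its pin pulled in and must be 8 to 14 mm towards -y of home (y 0), then slides +y to home.
- roof (a point): On beaker_stand at y +80, z +130 mm: here the stub's end meets a stop wall when home. Stub saddle: y 64 to 73 open above, y 73 to 88 under a blue roof (underside 8 mm above the hinge axis), so the stub reaches 7 mm under the roof. This point does not follow the height of the head.
- keeper (a point): On beaker_stand at y -95, z +130 mm: inner face of the blue keeper plate (6 mm thick), whose 11 mm square hole on the hinge axis takes the sprung pin. The open barrel saddle lies at y -66 to -84. This point does not follow the height of the head.
- beaker: Glass beaker, 58 mm in diameter, 78 mm tall, on the tripod of beaker_stand; origin under its centre. Not to be disturbed.
- bottle: Amber bottle, 48 mm in diameter, 100 mm tall, on the bench between the two stands; origin under its centre. Not to be disturbed.
- spanner: Flat steel spanner, 150 mm long, lying on the base of bare_stand behind the hinge. Not to be disturbed.

How it is judged:
By the outcome, as a careful person would: the job done as asked, in the order asked, and still so for the second after the job is handed in, with the robot touching nothing.
It also fails if it takes over 61 s, if anything falls off the work surface, if the arm or the gripper's body presses on something with over 40 N, if the wrist force passes 120 N, or if a joint passes its speed limit or range.

ROBOT

A 6-joint arm with a two-finger parallel gripper is mounted at the origin on the work surface. World frame = base frame: x ahead of the robot, y to its left, z up, the work surface at z = 0. Lengths are in mm, angles in rad, forces in N, time in s.
With the tool pointing down it reaches from about 350 to 875 mm from the base axis. Payload 4.2 kg.
Tool frame: the origin (TCP) lies on the centre line of the jaws, within the pads' length; the fingertips stand 14 mm ahead of it and the grasp point (between the pads) lies 5 mm behind it (ctrl.tip_reach is the distance from the TCP to the fingertips, in mm); z points along the fingers, y is the direction in which the jaws open and shut (so a half turn about z gives the same grasp; the last joint's range is limited). The gripper opens to 87 mm and grips with 3 to 60 N. Pads are 19 mm wide; open, the fingers measure 117 mm over their backs; the gripper's body (75 mm by 190 mm) begins 51 mm behind the grasp point.
Start: joints at [-0.843, 0.385, 0.008, 0, -1.194, -0.259], TCP at [282.396, -557.541, 236.55] pointing down, gripper open.
Joint ranges: [-3.14, 3.14], [-1.21, 2.06], [-1.07, 1.41], [-3.16, 2.05], [-2.99, -0.16], [-3.1, 3.1]. Speed limits (rad/s): [2.79, 2.79, 3.14, 3.14, 3.14, 3.14].

INTERFACE

Orientations are given as a rotation vector (axis times angle).
In Python, from plant import ctrl, vision, workorder gives the robot as it stands.
- The arm moves only by the shell command python3 -m pendant 'ROWS' [FORCE]. ROWS is JSON, a list of rows, each a list of 3 entries, a list of its own where there are three numbers: the shift along the tool's x, y, z in m, then the turn, a rotation vector about the tool's x, y, z in degrees, then the opening, from -1 (shut) to 1 (fully open), so that 0 is half open. A call has 1 to 20 rows; each row shifts and turns the commanded pose from where the row before left it, along the tool's axes as they then stand; what a row does not reach is not made up. A row lasts 1/8 s, in which the tool goes at most 62.5 mm and 10.7 degrees, less where a joint would pass 70% of its speed; a pose out of reach is approached as far as the arm can. A call is refused whole if a number of a shift passes 0.0625 or a number of a turn 10.7, either way. A call with a gripper value outside its range is refused whole. The fingers move at their own pace and stop on an object; FORCE is the grip in N (left out, the last holds). Time passes only in rows, so rows that do not move let the fingers close. It gives the time, the measured TCP pose, the force and the opening at its end, in the units of the state.
- ctrl.sense(): the state, without advancing time (a new reading comes with each control period).
- vision.read_camera(name): name is "scene" or "top"; returns a dict with "img" (420x560x3 uint8, red, green, blue), "range_z" (420x560 float32, mm along the optical axis (not along the pixel's ray), 0 where there is no reading), "fov_y" (degrees; the focal length in pixels is half the picture's height over the tangent of half this angle, whatever the lens; pixels are square), "cx", "cy" (the principal point, pixels), "k1" (the pictures are not rectified: a ray, as slopes to the right and down, at radius r is drawn at 1 + k1 r^2 times it, then the intrinsics apply), "camera_from_world" (4x4, takes a point from world to camera coordinates). Camera axes: x right, y down, z forward; pixel columns grow to the right and rows downward; lengths in mm; the calibration is good to about 2 mm. A picture is of the moment at which its call begins.
- workorder.hand_in(): hands the job in, once; it reports no verdict.
The state is a dict: "time_s": time; "joints": joint angles; "qvel": joint speeds; "effort": joint torques, N m; "ee_pos": TCP position; "ee_rot": TCP orientation; "contact_force": force on the tool from outside, world axes, zero at the start; "wrist_torque": the same for the moment, N m; "finger_gap": finger opening in mm.
Only numpy, scipy, OpenCV 4.12 (cv2) and the standard library are available. Lean on these libraries where they do the work, as an engineer would, in place of code of your own. Each camera call takes 0.05 s, during which the arm holds its last target.

## Working session

There is one attempt and no reset: what is moved stays moved. The work goes in short steps, Python scripts to look and compute and a shell command to move; the robot and the scene stay as the last step left them, time stands still between calls to the robot, and variables do not carry over. Pictures are saved under pics/ and viewed, and the job is handed in when it is done.

```bash
ls; mkdir -p pics; cat > h.py <<'E'
import numpy as np, cv2
from plant import ctrl, vision, workorder
def shot(name,tag):
    d=vision.read_camera(name); np.savez('pics/'+tag+'.npz',**d)
    cv2.imwrite('pics/'+tag+'.png',d['img'][:,:,::-1]); return d
def load(tag): return dict(np.load('pics/'+tag+'.npz'))
def f(d): return 210/np.tan(np.radians(float(d['fov_y']))/2)
def ray(d,u,v):
    F=f(d); x=(u-float(d['cx']))/F; y=(v-float(d['cy']))/F; k=float(d['k1'])
    a,b=x,y
    for _ in range(30):
        s=1+k*(a*a+b*b); a,b=x/s,y/s
    return np.array([a,b,1.])
def pt(d,u,v,z=None,plane=None):
    "range z from image, or world height plane"
    T=d['camera_from_world']; R=T[:3,:3]; t=T[:3,3]
    r=ray(d,u,v); o=-R.T@t; w=R.T@r
    if plane is not None: s=(plane-o[2])/w[2]
    else: s=z if z else float(d['range_z'][int(round(v)),int(round(u))])
    return o+s*w
def proj(d,p):
    T=d['camera_from_world']; c=T[:3,:3]@np.asarray(p,float)+T[:3,3]; a=c[:2]/c[2]
    a=a*(1+float(d['k1'])*(a@a)); return a*f(d)+[float(d['cx']),float(d['cy'])]
def cloud(d):
    V,U=np.mgrid[0:420:1,0:560:1]; 
    F=f(d); x=(U-float(d['cx']))/F; y=(V-float(d['cy']))/F; a,b=x.copy(),y.copy()
    for _ in range(30):
        s=1+float(d['k1'])*(a*a+b*b); a,b=x/s,y/s
    Z=d['range_z']; P=np.stack([a*Z,b*Z,Z],-1); T=d['camera_from_world']
    return (P-T[:3,3])@T[:3,:3]
def crop(d,u0,v0,u1,v1,k,name):
    c=d['img'][v0:v1,u0:u1,::-1]; cv2.imwrite('pics/'+name+'.png',cv2.resize(c,None,fx=k,fy=k,interpolation=cv2.INTER_CUBIC))
E
python3 - <<'E'
from h import *
np.set_printoptions(precision=4,suppress=True)
for n in('scene','top'):
    d=shot(n,n+'0'); print(n,d['fov_y'],d['k1'],d['cx'],d['cy']); T=d['camera_from_world'];print(-T[:3,:3].T@T[:3,3], T[:3,:3])
print(ctrl.sense())
E
```

```text
pics
scene 57.24659251434591 -0.07754229208983354 280.8334248293673 202.5328508299171
[997.6675 123.1589 777.7466] [[-0.2605  0.9655 -0.0034]
 [ 0.801   0.2141 -0.559 ]
 [-0.539  -0.1484 -0.8291]]
top 46.51478673950748 0.052344974018988084 277.24923643612783 216.25062578004957
[ 506.3594   -6.1423 1236.1859] [[-0.0066 -1.     -0.001 ]
 [-0.9973  0.0067 -0.0736]
 [ 0.0736  0.0005 -0.9973]]
{'time_s': 0.1, 'joints': array([-0.8434,  0.3855,  0.0067, -0.0004, -1.194 , -0.2586]), 'qvel': array([ 0.001 , -0.0014,  0.0037,  0.0013,  0.0002,  0.0013]), 'effort': array([ -0.0002, -39.169 ,  18.7936,   4.2319,   0.0134,  -0.0001]), 'ee_pos': array([ 282.164 , -557.106 ,  235.5603]), 'ee_rot': array([ 0.7293, -3.0552, -0.003 ]), 'contact_force': array([-0.7547, -0.6411,  0.3641]), 'wrist_torque': array([-0.0055, -0.0227, -0.0377]), 'finger_gap': 87.38059396257837}
```

View pics/scene0.png

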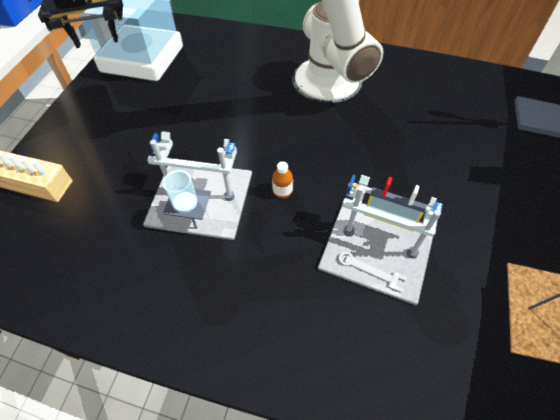

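View pics/top0.png

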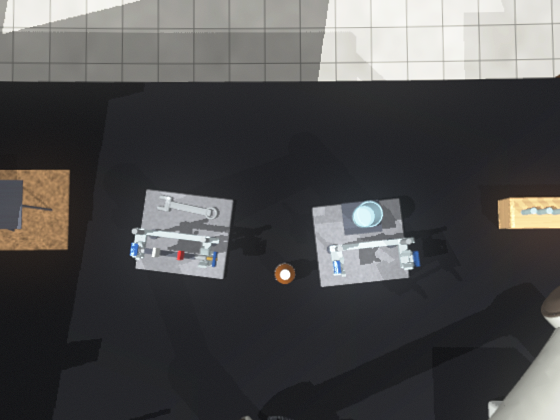

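```bash
python3 - <<'E'
from h import *
d=load('top0')
crop(d,120,180,250,285,6,'c1'); crop(d,300,190,430,295,6,'c2')
d=load('scene0')
crop(d,315,165,450,305,5,'c3'); crop(d,135,125,265,240,6,'c4')
E
```

```text
(no output)
```

View pics/c1.png

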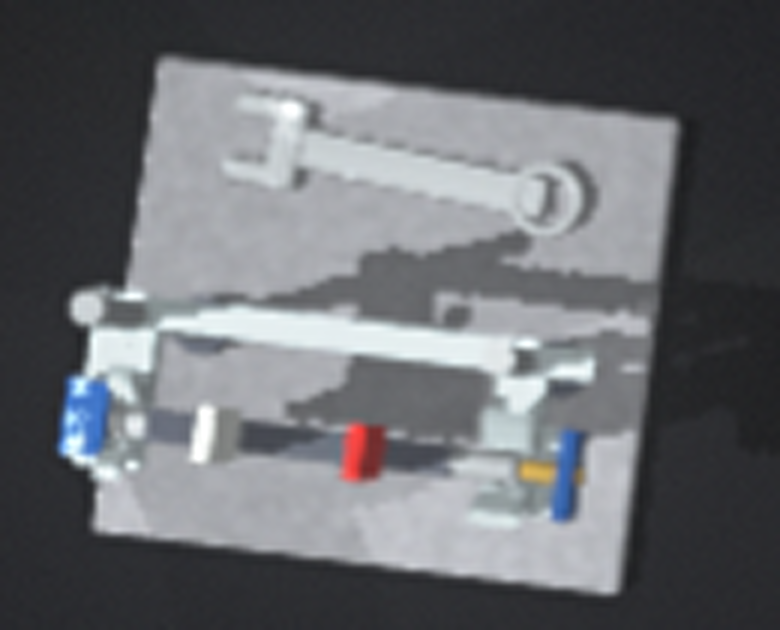

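View pics/c2.png

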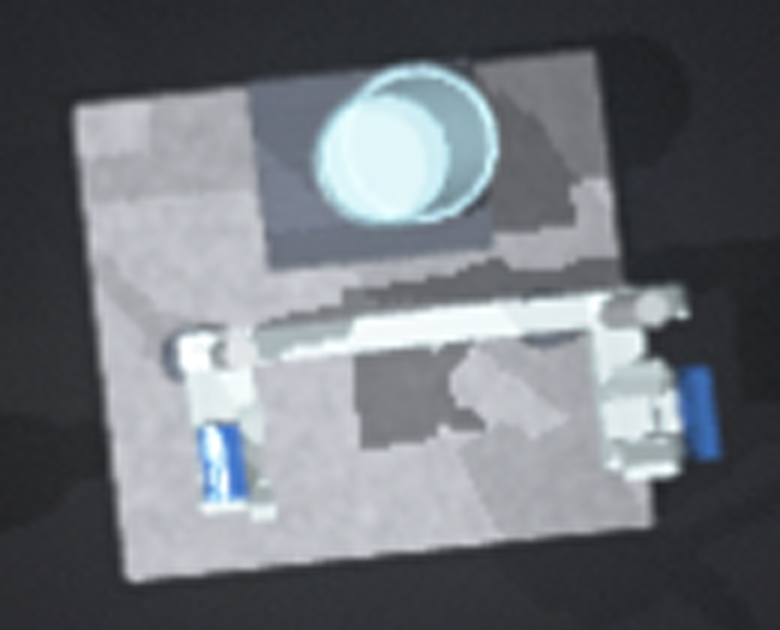

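View pics/c3.png

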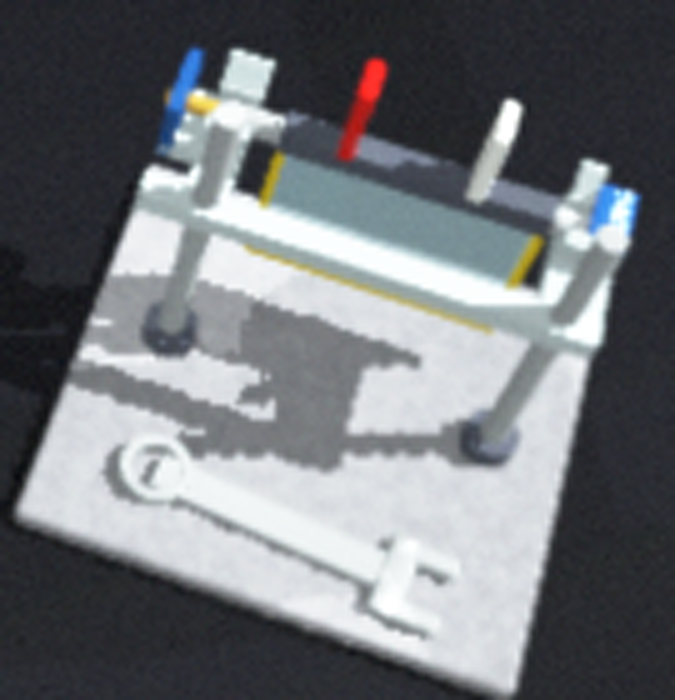

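View pics/c4.png

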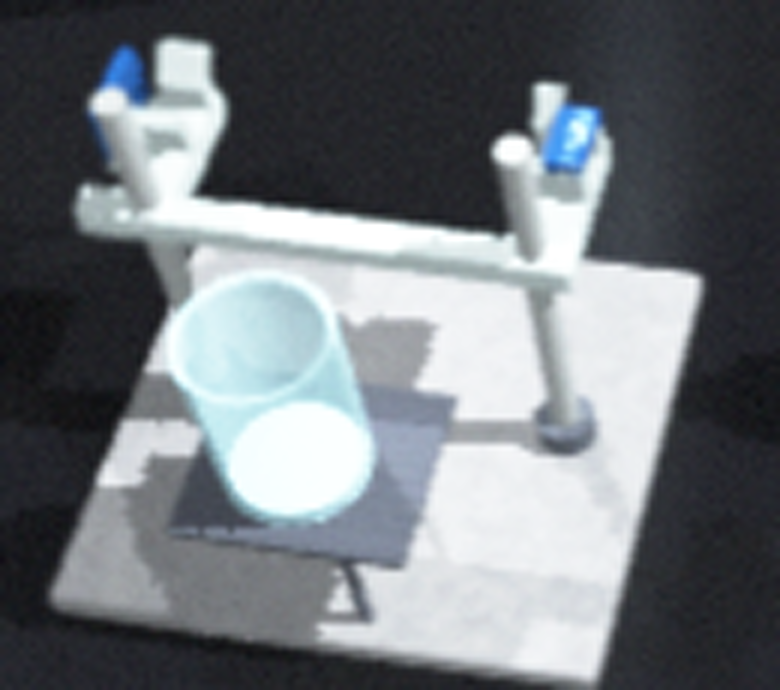

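```bash
python3 - <<'E'
from h import *
from scipy.optimize import least_squares
np.set_printoptions(precision=3,suppress=True)
t=load('top0'); s=load('scene0')
def un(p,k,u,v): return [(p[0]+.5)/k-.5+u,(p[1]+.5)/k-.5+v]
C=[(150,110),(150,-110),(-50,-110),(-50,110)]
bare=[un(p,6,120,180) for p in [(158,58),(680,118),(618,593),(93,532)]]
beak=[un(p,6,300,190) for p in [(75,103),(595,50),(652,525),(128,580)]]
bs=[(un((515,690),5,315,165),C[0]),(un((17,515),5,315,165),C[1])]
ks=[(un((600,682),6,135,125),C[0]),(un((52,603),6,135,125),C[1]),(un((702,275),6,135,125),C[3])]
for n,q,sc in(('bare',bare,bs),('beak',beak,ks)):
    W=np.array([pt(t,*p,plane=12)[:2] for p in q]); print(n,W, np.linalg.norm(np.diff(W,axis=0),axis=1))
    def tf(P,c): a=P[2]; return [P[0]+np.cos(a)*c[0]-np.sin(a)*c[1],P[1]+np.sin(a)*c[0]+np.cos(a)*c[1]]
    r=least_squares(lambda P:np.ravel([np.array(tf(P,c))-w for c,w in zip(C,W)]),[500,0,0]); print('top fit',r.x,r.fun)
    Ws=np.array([pt(s,*p,plane=12)[:2] for p,c in sc])
    print('scene res',[ (w-tf(r.x,c)) for (p,c),w in zip(sc,Ws)])
    P=r.x
    r2=least_squares(lambda P:np.ravel([np.array(tf(P,c))-w for c,w in list(zip(C,W))+[(c,w) for (p,c),w in zip(sc,Ws)]]),[500,0,0]); print('both',r2.x)
# tabs
for n,u,v in(('white',205,430),('red',360,450),('roof',85,415),('keep',566,475)):
    print(n,pt(t,*un((u,v),6,120,180)), )
for n,u,v in(('roof',222,465),('keep',700,412),('armL',230,510),('armR',645,460),('beakerc',440,140)):
    print(n,pt(t,*un((u,v),6,300,190)), )
for n,u,v in(('roof',572,140),('keep',125,80),('plateR',550,100),('plateL',185,65),('rail',350,222),('postR',513,145),('postL',108,100)):
    print('scene',n,pt(s,*un((u,v),6,135,125)), )
E
```

```text
bare [[666.943 324.071]
 [640.348 105.778]
 [442.666 131.348]
 [469.687 348.034]] [219.907 199.328 218.364]
top fit [505.293 233.472  -0.124] [ 0.767  0.069  0.238  0.04  -0.554 -0.872 -0.451  0.764]
scene res [array([-0.025,  0.039]), array([2.164, 1.988])]
both [505.62  233.57   -0.121]
beak [[ 620.05   -93.312]
 [ 640.778 -310.854]
 [ 443.374 -329.104]
 [ 421.739 -112.774]] [218.528 198.247 217.408]
top fit [ 481.717 -216.318    0.096] [ 0.398  0.905  0.818 -0.534 -0.851 -1.511 -0.365  1.141]
scene res [array([0.603, 2.791]), array([2.588, 3.624]), array([2.489, 0.094])]
both [ 482.614 -215.632    0.1  ]
white [510.66  260.537 178.894]
red [503.05  204.823 180.504]
roof [516.728 313.786 143.1  ]
keep [493.067 136.173 141.896]
roof [ 472.925 -136.342  146.514]
keep [ 491.548 -312.646  145.555]
armL [ 450.182 -155.589   10.524]
armR [ 474.091 -291.386  147.928]
beakerc [ 598.184 -232.544   78.424]
scene roof [ 477.202 -135.188  147.349]
scene keep [ 489.59  -310.444  145.511]
scene plateR [ 462.845 -148.557  150.092]
scene plateL [ 478.636 -289.92   147.8  ]
scene rail [ 519.348 -209.605  126.943]
scene postR [ 513.555 -139.787  182.468]
scene postL [ 529.106 -287.223  181.774]
```

```bash
cat >> h.py <<'E'
from scipy.spatial.transform import Rotation as Rn
def st():
    s=ctrl.sense(); print('t',round(s['time_s'],2),'p',np.round(s['ee_pos'],1),'F',np.round(s['contact_force'],1),'M',np.round(s['wrist_torque'],2),'gap',round(s['finger_gap'],1)); return s
def goto(p,ydir):
    "tool pointing down, tool y along ydir: turn (deg, tool frame) and then shift (mm) in the turned frame"
    s=ctrl.sense(); R=Rn.from_rotvec(s['ee_rot']); y=np.array([*ydir,0.]); y/=np.linalg.norm(y); z=np.array([0,0,-1.]); x=np.cross(y,z)
    G=Rn.from_matrix(np.stack([x,y,z],1))
    print('turn tool',np.round(np.degrees((R.inv()*G).as_rotvec()),2),'shift in target frame',np.round(G.inv().apply(np.array(p)-s['ee_pos']),1),'in present frame',np.round(R.inv().apply(np.array(p)-s['ee_pos']),1))
BY=np.array([0.122,0.9925]); KY=np.array([-0.098,0.995])
E
python3 - <<'E'
from h import *
st(); goto([506,233.3,236],BY)
E
```

```text
t 0.1 p [ 282.2 -557.1  235.6] F [-0.8 -0.6  0.4] M [-0.01 -0.02 -0.04] gap 87.4
turn tool [ 0.11 -0.04 33.86] shift in target frame [-1.257e+02  8.118e+02 -4.000e-01] in present frame [-556.7  604.1    0.7]
```

```bash
python3 -m pendant '[[[0,0,0],[0,0,8.5],0.65],[[0,0,0],[0,0,8.5],0.65],[[0,0,0],[0,0,8.5],0.65],[[0,0,0],[0,0,8.36],0.65],[[-0.0084,0.054,0],[0,0,0],0.65],[[-0.0084,0.054,0],[0,0,0],0.65],[[-0.0084,0.054,0],[0,0,0],0.65],[[-0.0084,0.054,0],[0,0,0],0.65],[[-0.0084,0.054,0],[0,0,0],0.65],[[-0.0084,0.054,0],[0,0,0],0.65],[[-0.0084,0.054,0],[0,0,0],0.65],[[-0.0084,0.054,0],[0,0,0],0.65],[[-0.0084,0.054,0],[0,0,0],0.65],[[-0.0084,0.054,0],[0,0,0],0.65],[[-0.0084,0.054,0],[0,0,0],0.65],[[-0.0084,0.054,0],[0,0,0],0.65],[[-0.0084,0.054,0],[0,0,0],0.65],[[-0.0084,0.054,0],[0,0,0],0.65],[[-0.0084,0.054,0],[0,0,0],0.65]]' 30
python3 - <<'E'
from h import *
st(); goto([506,233.3,200],BY)
E
```

```text
time_s: 2.48
ee_pos: [506.1, 232.8, 236.2]
ee_rot: [-0.191, -3.135, 0.001]
contact_force: [0.3, -1.0, 0.2]
finger_gap: 71.8
t 2.48 p [506.1 232.8 236.2] F [ 0.3 -1.   0.2] M [-0.07 -0.12 -0.01] gap 71.8
turn tool [-0.02 -0.03  0.03] shift in target frame [ 0.2  0.5 36.2] in present frame [ 0.2  0.5 36.2]
```

Descend part way, then look.

```bash
python3 -m pendant '[[[0,0,0.02],[0,0,0],0.65],[[0,0,0.02],[0,0,0],0.65],[[0,0,0.008],[0,0,0],0.65],[[0,0,0],[0,0,0],0.65]]'
python3 - <<'E'
from h import *
st(); d=shot('scene','s1'); crop(d,315,125,450,265,5,'s1c'); d=shot('top','t1'); crop(d,120,180,250,285,6,'t1c')
E
```

```text
time_s: 2.98
ee_pos: [506.0, 230.8, 188.2]
ee_rot: [-0.192, -3.135, 0.002]
contact_force: [-0.0, -0.7, 0.5]
finger_gap: 71.8
t 2.98 p [506.  230.8 188.2] F [-0.  -0.7  0.5] M [-0.02 -0.    0.02] gap 71.8
```

View pics/s1c.png

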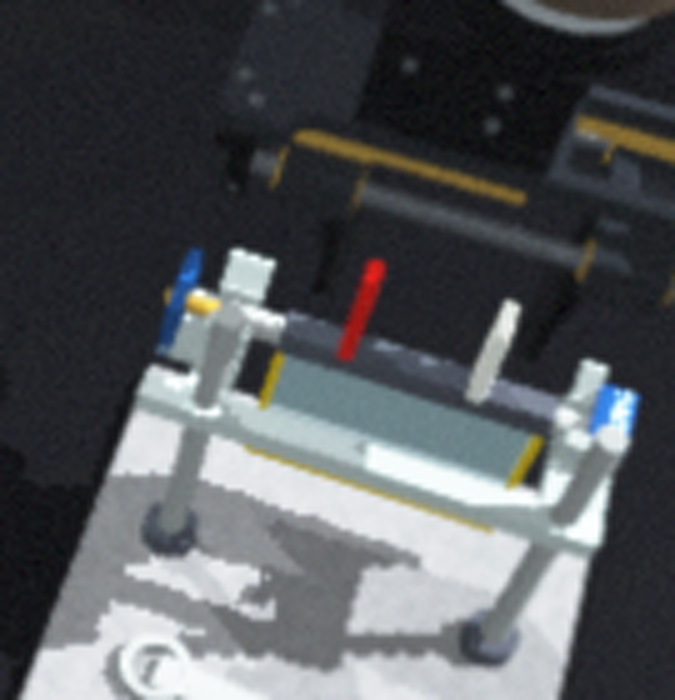

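View pics/t1c.png

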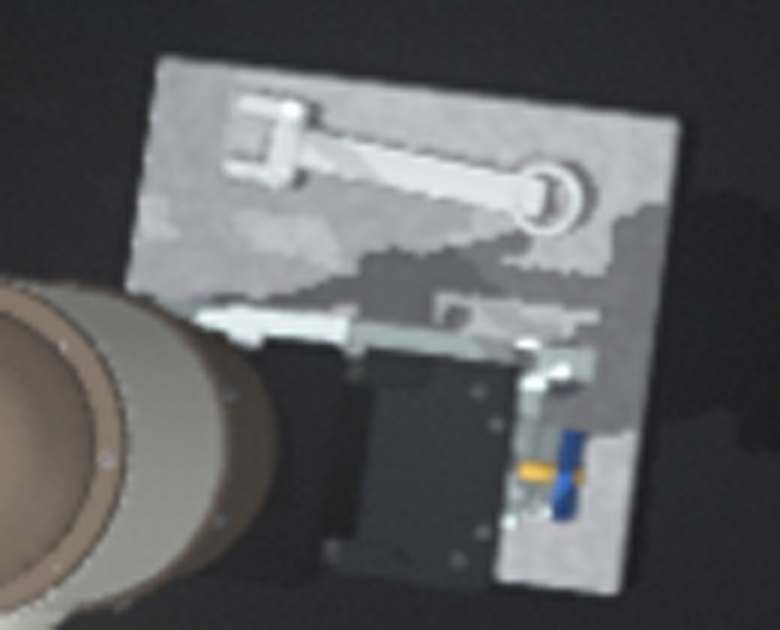

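```bash
python3 -m pendant '[[[0,0,0.016],[0,0,0],0.65],[[0,0,0.014],[0,0,0],0.65],[[0,0.001,0],[0,0,0],0.65],[[0,0,0],[0,0,0],0.65]]'
python3 - <<'E'
from h import *
st(); d=shot('scene','s2'); crop(d,345,145,435,225,8,'s2c'); s=st();goto([506,233.3,157],BY)
E
```

```text
time_s: 3.58
ee_pos: [506.5, 232.2, 158.5]
ee_rot: [0.191, 3.136, -0.0]
contact_force: [0.4, 0.7, 0.2]
finger_gap: 72.0
t 3.58 p [506.5 232.2 158.5] F [0.4 0.7 0.2] M [-0.01 -0.01  0.04] gap 72.0
t 3.62 p [506.6 232.3 158.8] F [-0.6  0.1  0.6] M [-0.04 -0.04 -0.01] gap 71.4
turn tool [0.02 0.03 0.02] shift in target frame [0.7 0.9 1.8] in present frame [0.7 0.9 1.8]
```

View pics/s2c.png

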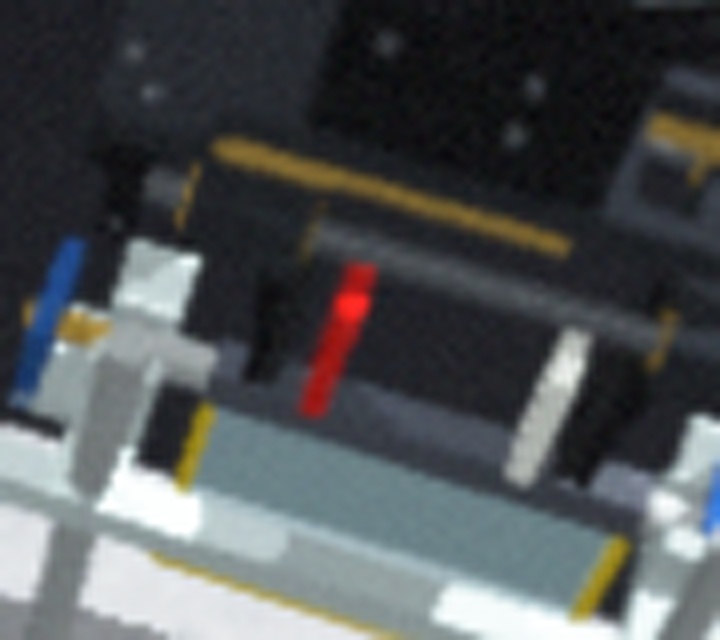

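```bash
python3 -m pendant '[[[0,0,0],[0,0,0],0.5],[[0,0,0],[0,0,0],0.4],[[0,0,0],[0,0,0],0.3],[[0,0,0],[0,0,0],0.2],[[0,0,0],[0,0,0],0.1],[[0,0,0],[0,0,0],0],[[0,0,0],[0,0,0],-0.1],[[0,0,0],[0,0,0],-0.2],[[0,0,0],[0,0,0],-0.4],[[0,0,0],[0,0,0],-0.6],[[0,0,0],[0,0,0],-0.6]]' 30
python3 - <<'E'
from h import *
st(); d=shot('scene','s3'); crop(d,345,145,435,225,8,'s3c')
E
```

```text
time_s: 5.0
ee_pos: [506.9, 233.8, 159.1]
ee_rot: [0.191, 3.134, 0.005]
contact_force: [0.5, 7.0, 0.7]
finger_gap: 35.9
t 5.0 p [506.9 233.8 159.1] F [0.5 7.  0.7] M [ 2.03  0.08 -0.04] gap 35.9
```

View pics/s3c.png

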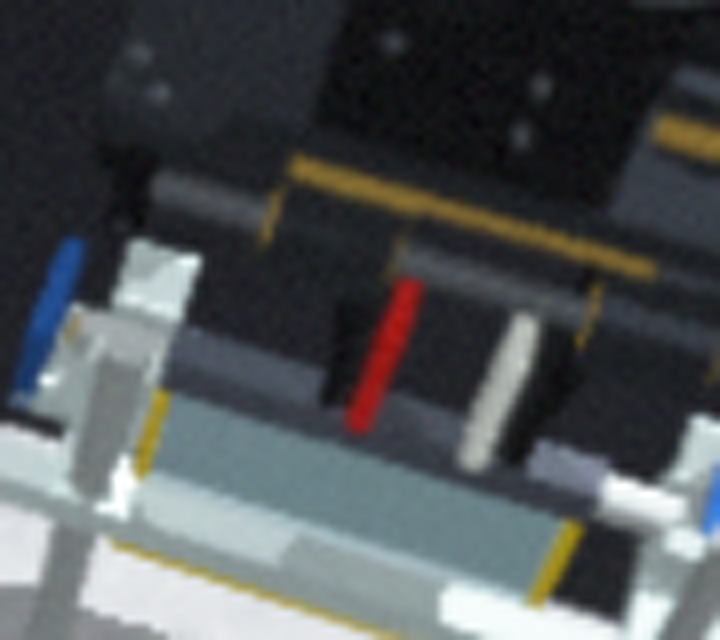

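```bash
python3 -m pendant '[[[0,0.001,0],[0,0,0],-0.6],[[0,0.001,0],[0,0,0],-0.6],[[0,0,0],[0,0,0],-0.6],[[0,0,0],[0,0,0],-0.6]]' 30
python3 - <<'E'
from h import *
st()
E
```

```text
time_s: 5.55
ee_pos: [506.8, 234.0, 158.8]
ee_rot: [0.192, 3.135, 0.0]
contact_force: [0.5, 2.8, 2.4]
finger_gap: 35.5
t 5.55 p [506.8 234.  158.8] F [0.5 2.8 2.4] M [ 0.73 -0.27  0.06] gap 35.5
```

```bash
python3 -m pendant '[[[0,0.001,0],[0,0,0],-0.6],[[0,0.0005,0],[0,0,0],-0.6],[[0,0,-0.001],[0,0,0],-0.6],[[0,0,-0.001],[0,0,0],-0.6],[[0,0,-0.001],[0,0,0],-0.6]]' 30
python3 - <<'E'
from h import *
st()
E
```

```text
time_s: 6.18
ee_pos: [505.4, 235.1, 159.9]
ee_rot: [-0.193, -3.132, 0.002]
contact_force: [-0.4, 0.1, -3.2]
finger_gap: 35.6
t 6.17 p [505.4 235.1 159.9] F [-0.4  0.1 -3.2] M [ 0.   -0.12  0.03] gap 35.6
```

```bash
python3 -m pendant '[[[0,0,-0.003],[0,0,0],-0.6],[[0,0,-0.003],[0,0,0],-0.6],[[0,0,-0.003],[0,0,0],-0.6],[[0,0,-0.004],[0,0,0],-0.6],[[0,0,-0.005],[0,0,0],-0.6],[[0,0,-0.008],[0,0,0],-0.6]]' 30
python3 - <<'E'
from h import *
st(); d=shot('scene','s4'); crop(d,325,125,445,225,6,'s4c')
E
```

```text
time_s: 6.92
ee_pos: [506.6, 235.4, 187.9]
ee_rot: [-0.192, -3.135, 0.0]
contact_force: [0.2, -0.1, -2.6]
finger_gap: 35.5
t 6.92 p [506.6 235.4 187.9] F [ 0.2 -0.1 -2.6] M [ 0.08  0.   -0.06] gap 35.5
```

View pics/s4c.png

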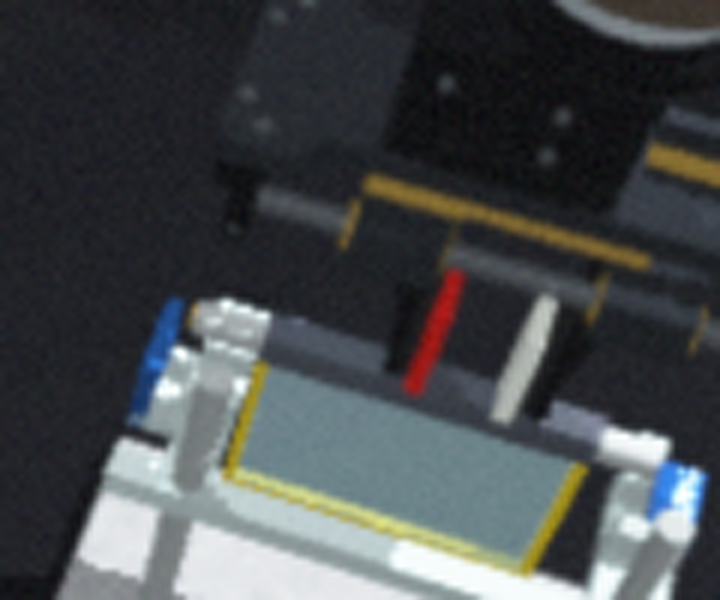

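```bash
python3 - <<'E'
from h import *
np.set_printoptions(precision=2,suppress=True)
fit={'bare':(505.45,233.5,-.1225),'beak':(482.1,-216.0,.098)}
for cam in('top0','scene0'):
    d=load(cam); P=cloud(d); hsv=cv2.cvtColor(d['img'],cv2.COLOR_RGB2HSV)
    m=(hsv[...,0]>100)&(hsv[...,0]<125)&(hsv[...,1]>110)&(hsv[...,2]>60)
    n,l,s,c=cv2.connectedComponentsWithStats(m.astype(np.uint8))
    for i in range(1,n):
        if s[i,4]<8: continue
        q=P[l==i]; q=q[np.abs(q[:,2]-140)<30]
        if len(q)<8: continue
        for k,(x,y,a) in fit.items():
            cc=np.median(q[:,:2],0)
            if np.hypot(cc[0]-x,cc[1]-y)<150:
                L=(q[:,:2]-[x,y])@np.array([[np.cos(a),-np.sin(a)],[np.sin(a),np.cos(a)]])
                t=q[:,2]
                top=t>np.percentile(t,90)-6
                print(cam,k,'px',c[i],len(q),'local top pts: min',L[top].min(0),'max',L[top].max(0),'mean',L[top].mean(0),'z top median',np.median(t[top]),'n',top.sum())
# plates tops etc: bins of points z>135 in local frames
E
```

```text
top0 bare px [133.75 248.99] 67 local top pts: min [-12.14  73.58] max [13.35 89.13] mean [ 1.26 80.23] z top median 143.76630354406927 n 66
top0 beak px [416.28 258.3 ] 73 local top pts: min [ -17.2  -100.94] max [ 16.12 -94.43] mean [ -0.28 -97.18] z top median 146.89813999527465 n 47
top0 bare px [213.85 258.73] 41 local top pts: min [ -14.66 -101.32] max [ 15.05 -95.04] mean [  0.3  -97.99] z top median 143.3962129468907 n 36
top0 beak px [338.55 266.64] 33 local top pts: min [-12.95  72.49] max [12.12 79.91] mean [-0.8  75.76] z top median 146.4109018695402 n 33
scene0 beak px [155.5  136.63] 40 local top pts: min [ -16.57 -100.6 ] max [  3.64 -94.33] mean [ -7.04 -97.2 ] z top median 146.18834609343844 n 24
scene0 beak px [229.82 147.26] 58 local top pts: min [-13.98  72.84] max [15.76 86.65] mean [ 2.95 79.33] z top median 147.32905673003287 n 53
scene0 bare px [350.82 182.82] 64 local top pts: min [ -15.84 -100.17] max [ 18.62 -94.1 ] mean [  3.07 -97.16] z top median 144.17484423092552 n 44
scene0 bare px [435.47 205.58] 32 local top pts: min [-11.92  73.21] max [11.95 82.93] mean [-0.49 76.7 ] z top median 143.87870643615844 n 32
```

```bash
python3 -m pendant '[[[0,0,-0.015],[0,0,0],-0.6],[[0,0,-0.025],[0,0,0],-0.6],[[0,0,-0.03],[0,0,0],-0.6],[[0,0,-0.03],[0,0,0],-0.6],[[0,0,-0.022],[0,0,0],-0.6],[[0,0,0],[0,0,0],-0.6]]' 30
python3 - <<'E'
from h import *
st(); goto([481.8,-214.4,310],KY)
E
```

```text
time_s: 7.72
ee_pos: [507.5, 236.0, 312.3]
ee_rot: [0.191, 3.132, 0.006]
contact_force: [0.3, -0.3, -3.5]
finger_gap: 35.8
t 7.72 p [507.5 236.  312.3] F [ 0.3 -0.3 -3.5] M [-0.01 -0.01  0.01] gap 35.8
turn tool [  0.19   0.25 -12.62] shift in target frame [  69.7 -445.7    2.3] in present frame [ -29.4 -450.2    0.7]
```

```bash
python3 -m pendant '[[[-0.002,-0.015,0],[0,0,0],-0.6],[[-0.002,-0.025,0],[0,0,0],-0.6],[[-0.002,-0.035,0],[0,0,0],-0.6],[[-0.002,-0.035,0],[0,0,0],-0.6],[[-0.002,-0.035,0],[0,0,0],-0.6],[[-0.002,-0.035,0],[0,0,0],-0.6],[[-0.002,-0.035,0],[0,0,0],-0.6],[[-0.002,-0.035,0],[0,0,0],-0.6],[[-0.002,-0.035,0],[0,0,0],-0.6],[[-0.002,-0.035,0],[0,0,0],-0.6],[[-0.002,-0.035,0],[0,0,0],-0.6],[[-0.002,-0.035,0],[0,0,0],-0.6],[[-0.002,-0.03,0],[0,0,0],-0.6],[[-0.002,-0.02,0],[0,0,0],-0.6],[[-0.0014,-0.01,0],[0,0,0],-0.6],[[0,0,0],[0,0,-4.2],-0.6],[[0,0,0],[0,0,-4.2],-0.6],[[0,0,0],[0,0,-4.2],-0.6],[[0,0,0],[0,0,0],-0.6],[[0,0,0],[0,0,0],-0.6]]' 30
python3 - <<'E'
from h import *
st(); goto([481.8,-214.4,215],KY)
d=shot('scene','s5'); crop(d,115,40,255,145,5,'s5c'); d=shot('top','t5'); crop(d,300,190,430,295,6,'t5c')
E
```

```text
time_s: 10.22
ee_pos: [480.7, -214.7, 309.4]
ee_rot: [0.152, -3.137, -0.0]
contact_force: [-0.5, -0.1, -2.5]
finger_gap: 35.5
t 10.22 p [ 480.7 -214.7  309.4] F [-0.5 -0.1 -2.5] M [ 0.02 -0.08  0.05] gap 35.5
turn tool [ 0.01 -0.03 -0.08] shift in target frame [-1.1  0.2 94.4] in present frame [-1.2  0.2 94.4]
```

View pics/s5.png

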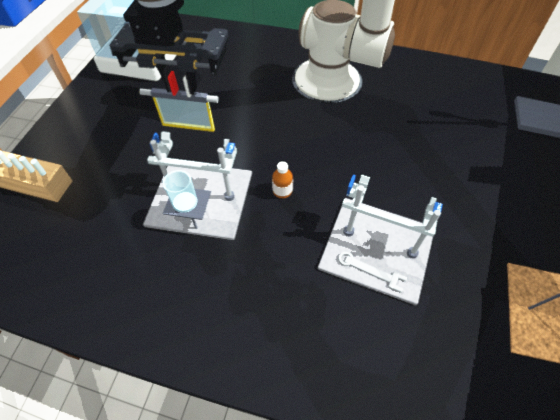

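View pics/t5c.png

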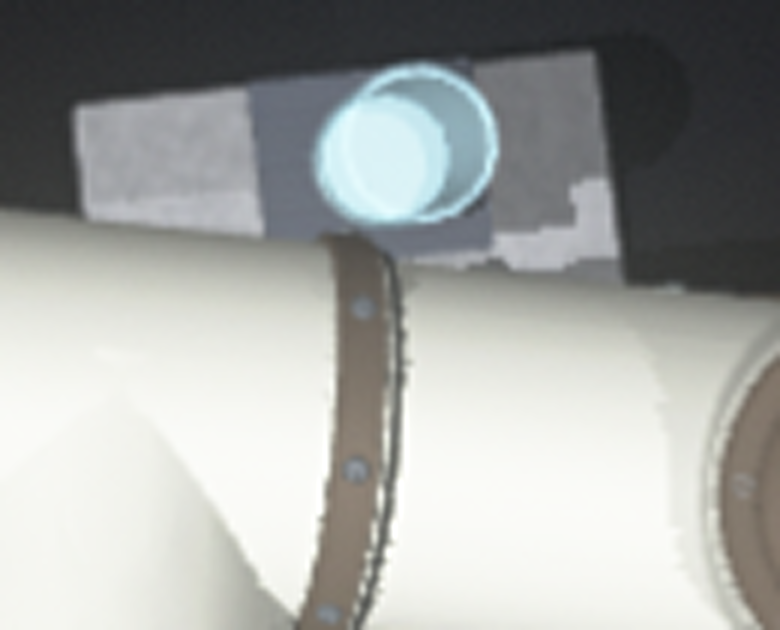

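```bash
python3 -m pendant '[[[-0.0005,0,0.015],[0,0,0],-0.6],[[0,0,0.025],[0,0,0],-0.6],[[0,0,0.025],[0,0,0],-0.6],[[0,0,0.02],[0,0,0],-0.6],[[0,0,0.015],[0,0,0],-0.6],[[0,0,0.01],[0,0,0],-0.6],[[0,0,0],[0,0,0],-0.6],[[0,0,0],[0,0,0],-0.6]]' 30
python3 - <<'E'
from h import *
st(); goto([481.8,-214.4,190],KY)
d=shot('scene','s6'); crop(d,125,75,260,180,6,'s6c'); st()
E
```

```text
time_s: 11.32
ee_pos: [482.1, -214.8, 200.3]
ee_rot: [-0.154, 3.136, -0.001]
contact_force: [0.4, -0.1, -4.3]
finger_gap: 35.3
t 11.32 p [ 482.1 -214.8  200.3] F [ 0.4 -0.1 -4.3] M [-0.   -0.03 -0.03] gap 35.3
turn tool [-0.04  0.08 -0.02] shift in target frame [ 0.3  0.4 10.3] in present frame [ 0.3  0.4 10.3]
t 11.38 p [ 482.1 -214.8  200.4] F [-0.   0.6 -3.3] M [0.03 0.03 0.01] gap 35.4
```

View pics/s6c.png

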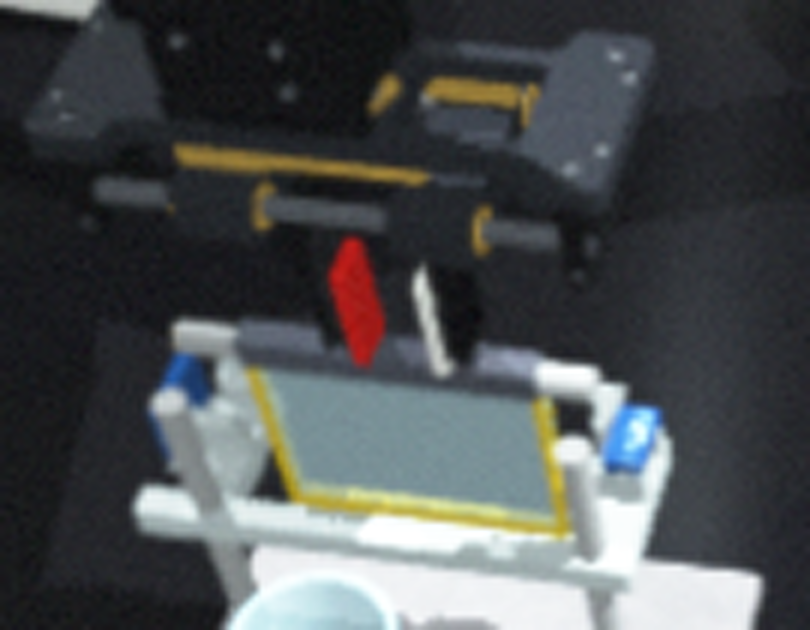

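```bash
python3 - <<'E'
from h import *
np.set_printoptions(precision=1,suppress=True)
d=load('s6');P=cloud(d)
x,y,a=481.8,-216,.098
for n,box in(('stub',(535,355,605,400)),('barrel',(168,318,238,360)),('white',(410,262,455,380)),('red',(325,235,390,370)),('flap',(240,365,575,540))):
    u0,v0,u1,v1=[int(round(b/6)) for b in box]
    q=P[75+v0:75+v1,125+u0:125+u1].reshape(-1,3); im=d['img'][75+v0:75+v1,125+u0:125+u1].reshape(-1,3).astype(int)
    if n in('stub','barrel','white'): m=im.min(1)>130
    elif n=='red': m=(im[:,0]>120)&(im[:,1]<90)
    else: m=(im[:,0]>150)&(im[:,2]<100)
    q=q[m&(q[:,2]>60)]
    L=np.c_[(q[:,:2]-[x,y])@np.array([[np.cos(a),-np.sin(a)],[np.sin(a),np.cos(a)]]),q[:,2]]
    print(n,len(L),np.percentile(L,[5,50,95],axis=0).ravel())
E
```

```text
stub 62 [ -2.6  49.7 168.6   3.2  61.2 176.    7.1  69.9 179.1]
barrel 42 [ -0.8 -86.  172.9   3.9 -76.  176.5   6.7 -67.4 178.6]
white 43 [  2.9  13.  179.6  10.5  16.6 204.9  12.4  19.3 221.4]
red 117 [ -6.7 -15.6 183.7   5.5 -11.3 205.1  12.3 -10.1 222.1]
flap 140 [  1.6 -63.4  86.9   3.4  -1.8  97.8   5.3  49.6 154.5]
```

```bash
python3 -m pendant '[[[0,0.0004,0.004],[0,0,0],-0.6],[[0,0,0.004],[0,0,0],-0.6],[[0,0,0.004],[0,0,0],-0.6],[[0,0,0.003],[0,0,0],-0.6],[[0,0,0.003],[0,0,0],-0.6],[[0,0,0.002],[0,0,0],-0.6],[[0,0,0.002],[0,0,0],-0.6]]' 30; python3 -m pendant '[[[0,0,0.0015],[0,0,0],-0.6],[[0,0,0.0015],[0,0,0],-0.6],[[0,0,0.0015],[0,0,0],-0.6]]' 30; 
python3 - <<'E'
from h import *
st(); d=shot('scene','s7'); crop(d,135,90,255,180,6,'s7c')
E
```

```text
time_s: 12.25
ee_pos: [481.6, -214.3, 177.5]
ee_rot: [-0.154, 3.138, -0.0]
contact_force: [-0.2, 1.0, -3.7]
finger_gap: 35.9
time_s: 12.62
ee_pos: [481.5, -214.2, 173.0]
ee_rot: [-0.154, 3.138, -0.0]
contact_force: [0.8, 0.6, -4.0]
finger_gap: 35.2
t 12.62 p [ 481.5 -214.2  173. ] F [ 0.8  0.6 -4. ] M [-0.01 -0.01 -0.01] gap 35.2
```

View pics/s7c.png

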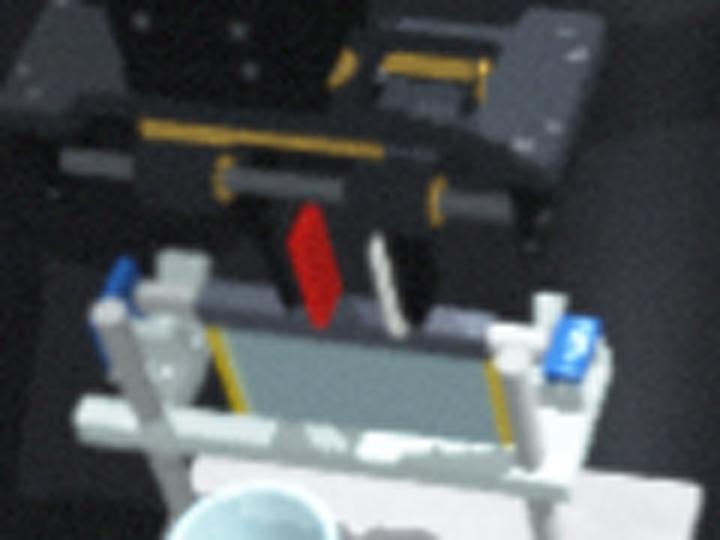

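```bash
for i in 1; do python3 -m pendant '[[[0,0,0.001],[0,0,0],-0.6],[[0,0,0.001],[0,0,0],-0.6],[[0,0,0.001],[0,0,0],-0.6],[[0,0,0.001],[0,0,0],-0.6]]' 30;python3 -m pendant '[[[0,0,0.001],[0,0,0],-0.6],[[0,0,0.001],[0,0,0],-0.6],[[0,0,0],[0,0,0],-0.6]]' 30; done
python3 - <<'E'
from h import *
st()
E
```

```text
time_s: 13.18
ee_pos: [481.7, -214.3, 169.1]
ee_rot: [-0.154, 3.138, -0.0]
contact_force: [0.0, -1.0, -3.8]
finger_gap: 35.5
time_s: 13.55
ee_pos: [481.5, -214.2, 167.0]
ee_rot: [-0.153, 3.138, 0.0]
contact_force: [0.3, 0.6, -4.0]
finger_gap: 35.4
t 13.55 p [ 481.5 -214.2  167. ] F [ 0.3  0.6 -4. ] M [ 0.03 -0.07  0.03] gap 35.4
```

```bash
python3 -m pendant '[[[0,0,0.001],[0,0,0],-0.6],[[0,0,0.001],[0,0,0],-0.6],[[0,0,0],[0,0,0],-0.6]]' 30;python3 -m pendant '[[[0,0,0.001],[0,0,0],-0.6],[[0,0,0.0005],[0,0,0],-0.6],[[0,0,0],[0,0,0],-0.6]]' 30
python3 - <<'E'
from h import *
st()
E
```

```text
time_s: 13.92
ee_pos: [481.5, -214.2, 165.0]
ee_rot: [0.153, -3.138, -0.0]
contact_force: [-0.4, 0.2, -3.1]
finger_gap: 35.3
time_s: 14.3
ee_pos: [481.5, -214.3, 163.5]
ee_rot: [0.153, -3.138, -0.0]
contact_force: [-0.1, -0.4, -3.3]
finger_gap: 35.6
t 14.3 p [ 481.5 -214.3  163.5] F [-0.1 -0.4 -3.3] M [ 0.02 -0.04 -0.02] gap 35.6
```

```bash
python3 -m pendant '[[[0,0,0.001],[0,0,0],-0.6],[[0,0,0],[0,0,0],-0.6]]' 30;python3 -m pendant '[[[0,0,0.0005],[0,0,0],-0.6],[[0,0,0],[0,0,0],-0.6]]' 30;python3 -m pendant '[[[0,0,0.0005],[0,0,0],-0.6],[[0,0,0],[0,0,0],-0.6]]' 30
python3 - <<'E'
from h import *
st()
E
```

```text
time_s: 14.55
ee_pos: [481.5, -214.3, 162.5]
ee_rot: [0.153, -3.138, -0.0]
contact_force: [0.1, 0.4, -3.7]
finger_gap: 35.3
time_s: 14.8
ee_pos: [481.5, -214.2, 162.0]
ee_rot: [0.153, -3.138, -0.0]
contact_force: [-0.7, -0.2, -3.6]
finger_gap: 35.7
time_s: 15.05
ee_pos: [481.6, -214.2, 161.8]
ee_rot: [-0.154, 3.138, -0.0]
contact_force: [-0.1, 0.0, -0.6]
finger_gap: 35.7
t 15.05 p [ 481.6 -214.2  161.8] F [-0.1  0.  -0.6] M [ 0.12  0.16 -0.02] gap 35.7
```

```bash
python3 -m pendant '[[[0,0,0.0005],[0,0,0],-0.6],[[0,0,0],[0,0,0],-0.6],[[0,0,0],[0,0,0],-0.6]]' 30
python3 - <<'E'
from h import *
st(); d=shot('scene','s8'); crop(d,135,90,255,180,6,'s8c');st()
E
```

```text
time_s: 15.42
ee_pos: [481.6, -214.2, 161.7]
ee_rot: [-0.154, 3.137, -0.0]
contact_force: [-1.8, 3.0, 4.0]
finger_gap: 35.7
t 15.43 p [ 481.6 -214.2  161.7] F [-1.8  3.   4. ] M [ 0.69  0.72 -0.02] gap 35.7
t 15.47 p [ 481.6 -214.3  161.7] F [-2.4  3.5  4.9] M [0.7  0.68 0.  ] gap 35.7
```

View pics/s8c.png

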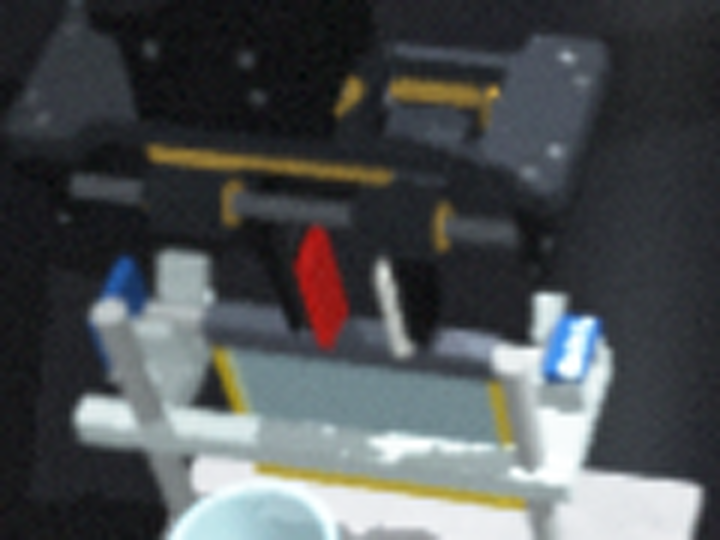

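```bash
python3 -m pendant '[[[0,0,-0.0005],[0,0,0],-0.6],[[0,0.0005,0],[0,0,0],-0.6],[[0.0005,0.0005,0],[0,0,0],-0.6],[[0,0,0],[0,0,0],-0.6]]' 30
python3 - <<'E'
from h import *
st();
E
python3 -m pendant '[[[0,0.0005,0],[0,0,0],-0.6],[[0.0005,0.0005,0],[0,0,0],-0.6],[[0,0,0],[0,0,0],-0.6]]' 30
python3 - <<'E'
from h import *
st();
E
```

```text
time_s: 15.98
ee_pos: [481.5, -213.9, 161.7]
ee_rot: [-0.154, 3.136, -0.002]
contact_force: [0.8, -2.8, 0.8]
finger_gap: 35.5
t 15.97 p [ 481.5 -213.9  161.7] F [ 0.8 -2.8  0.8] M [-1.   -0.06 -0.  ] gap 35.5
time_s: 16.35
ee_pos: [481.1, -212.4, 161.7]
ee_rot: [-0.154, 3.136, -0.001]
contact_force: [2.1, -3.7, 0.3]
finger_gap: 35.5
t 16.35 p [ 481.1 -212.4  161.7] F [ 2.1 -3.7  0.3] M [-0.99 -0.6   0.08] gap 35.5
```

```bash
python3 -m pendant '[[[0,0,-0.0005],[0,0,0],-0.6],[[0,0,-0.0003],[0,0,0],-0.6],[[0,0,0],[0,0,0],-0.6]]' 30
python3 - <<'E'
from h import *
st();
E
```

```text
time_s: 16.73
ee_pos: [480.6, -212.1, 162.0]
ee_rot: [-0.154, 3.137, 0.001]
contact_force: [4.4, -0.5, -3.5]
finger_gap: 35.5
t 16.73 p [ 480.6 -212.1  162. ] F [ 4.4 -0.5 -3.5] M [-0.52 -1.19  0.28] gap 35.5
```

```bash
python3 -m pendant '[[[-0.0005,0,0],[0,0,0],-0.6],[[-0.0005,0,0],[0,0,0],-0.6],[[0,0,0],[0,0,0],-0.6]]' 30
python3 - <<'E'
from h import *
st();
E
python3 -m pendant '[[[-0.0005,0,0],[0,0,0],-0.6],[[-0.0005,0,0],[0,0,0],-0.6],[[0,0,0],[0,0,0],-0.6]]' 30
python3 - <<'E'
from h import *
st();
E
```

```text
time_s: 17.1
ee_pos: [480.9, -212.1, 162.0]
ee_rot: [0.153, -3.137, -0.001]
contact_force: [1.7, -0.3, -4.1]
finger_gap: 35.3
t 17.1 p [ 480.9 -212.1  162. ] F [ 1.7 -0.3 -4.1] M [-0.39 -0.73  0.27] gap 35.3
time_s: 17.48
ee_pos: [481.4, -212.0, 162.0]
ee_rot: [0.152, -3.136, -0.001]
contact_force: [0.1, -0.3, -3.3]
finger_gap: 35.8
t 17.48 p [ 481.4 -212.   162. ] F [ 0.1 -0.3 -3.3] M [-0.08 -0.06 -0.  ] gap 35.8
```

```bash
python3 -m pendant '[[[-0.0005,0,0],[0,0,0],-0.6],[[-0.0005,0,0],[0,0,0],-0.6],[[0,0,0],[0,0,0],-0.6]]' 30
python3 - <<'E'
from h import *
st();
E
python3 -m pendant '[[[-0.0005,0,0],[0,0,0],-0.6],[[-0.0005,0,0],[0,0,0],-0.6],[[0,0,0],[0,0,0],-0.6]]' 30
python3 - <<'E'
from h import *
st();
E
```

```text
time_s: 17.85
ee_pos: [483.1, -212.0, 162.2]
ee_rot: [0.153, -3.137, -0.0]
contact_force: [0.0, 0.3, -3.6]
finger_gap: 35.6
t 17.85 p [ 483.1 -212.   162.2] F [ 0.   0.3 -3.6] M [-0.02  0.04 -0.03] gap 35.6
time_s: 18.23
ee_pos: [483.5, -212.0, 162.2]
ee_rot: [0.154, -3.136, -0.0]
contact_force: [-2.7, -0.3, -3.3]
finger_gap: 35.5
t 18.23 p [ 483.5 -212.   162.2] F [-2.7 -0.3 -3.3] M [-0.02  0.76  0.15] gap 35.5
```

```bash
python3 -m pendant '[[[0.0005,0,0],[0,0,-0.15],-0.6],[[0.0005,0,0],[0,0,-0.1],-0.6],[[0.0005,0,0],[0,0,0],-0.6],[[0,0,0],[0,0,0],-0.6]]' 30
python3 - <<'E'
from h import *
st();
E
python3 -m pendant '[[[0,0.001,0],[0,0,0],-0.6],[[0,0.001,0],[0,0,0],-0.6],[[0,0.001,0],[0,0,0],-0.6]]' 30
python3 - <<'E'
from h import *
st();
E
```

```text
time_s: 18.73
ee_pos: [483.4, -212.2, 162.6]
ee_rot: [-0.16, 3.136, -0.0]
contact_force: [-1.2, -0.2, -2.9]
finger_gap: 35.5
t 18.73 p [ 483.4 -212.2  162.6] F [-1.2 -0.2 -2.9] M [ 0.05 -0.    0.02] gap 35.5
time_s: 19.1
ee_pos: [482.6, -209.1, 162.4]
ee_rot: [-0.16, 3.137, -0.0]
contact_force: [-0.1, -0.5, -3.2]
finger_gap: 35.4
t 19.1 p [ 482.6 -209.1  162.4] F [-0.1 -0.5 -3.2] M [ 0.01 -0.01 -0.01] gap 35.4
```

```bash
python3 -m pendant '[[[0,0.001,0],[0,0,0],-0.6],[[0,0.001,0],[0,0,0],-0.6],[[0,0.001,0],[0,0,0],-0.6],[[0,0,0],[0,0,0],-0.6]]' 30
python3 - <<'E'
from h import *
st();
E
python3 -m pendant '[[[0,0.001,0],[0,0,0],-0.6],[[0,0.0005,0],[0,0,0],-0.6],[[0,0,0],[0,0,0],-0.6]]' 30
python3 - <<'E'
from h import *
st();
E
```

```text
time_s: 19.6
ee_pos: [482.2, -206.1, 162.3]
ee_rot: [0.161, -3.137, -0.0]
contact_force: [-0.1, 0.0, -3.9]
finger_gap: 35.9
t 19.6 p [ 482.2 -206.1  162.3] F [-0.1  0.  -3.9] M [ 0.02 -0.01 -0.05] gap 35.9
time_s: 19.98
ee_pos: [482.1, -205.0, 162.4]
ee_rot: [-0.161, 3.137, -0.001]
contact_force: [-0.0, -2.9, -3.9]
finger_gap: 35.4
t 19.98 p [ 482.1 -205.   162.4] F [-0.  -2.9 -3.9] M [-0.84 -0.07 -0.01] gap 35.4
```

```bash
python3 -m pendant '[[[0,0,0.0005],[0,0,0],-0.6],[[0,0,0.0002],[0,0,0],-0.6],[[0,0,0],[0,0,0],-0.6]]' 30
python3 - <<'E'
from h import *
st();d=shot('scene','s9'); crop(d,140,100,250,170,7,'s9c')
P=cloud(d); x,y,a=482,-216,.1
for nm,(u,v) in dict(stub=(0,0)).items(): pass
E
```

```text
time_s: 20.35
ee_pos: [482.3, -205.0, 162.1]
ee_rot: [-0.161, 3.137, -0.001]
contact_force: [-0.3, -3.1, -0.5]
finger_gap: 35.7
t 20.35 p [ 482.3 -205.   162.1] F [-0.3 -3.1 -0.5] M [-1.07  0.1   0.04] gap 35.7
```

View pics/s9c.png

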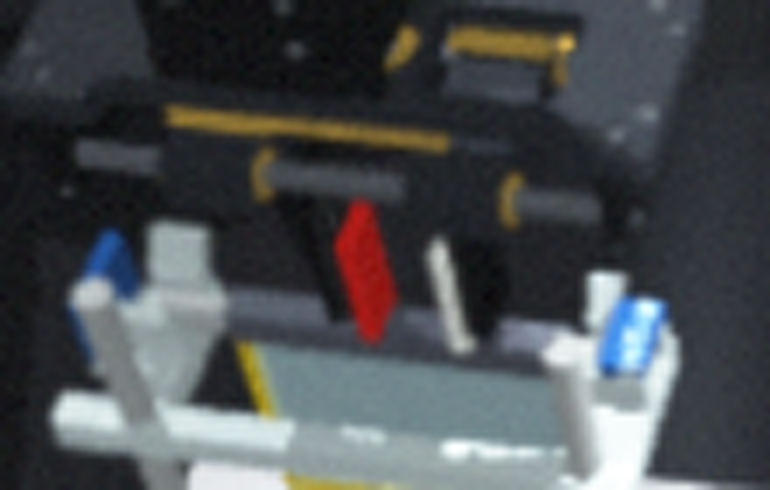

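```bash
python3 -m pendant '[[[0,0.0005,0],[0,0,0],-0.6],[[0,0.0003,0],[0,0,0],-0.6],[[0,0,0],[0,0,0],-0.6]]' 30
python3 - <<'E'
from h import *
st()
np.set_printoptions(precision=1,suppress=True)
x,y,a=482,-216,.1
for tag,(x,y,a) in (('scene0',(505.45,233.5,-.1225)),('s9',(482.0,-216,.099))):
    d=load(tag);P=cloud(d);im=d['img'].astype(int)
    L=np.dstack([(P[...,:2]-[x,y])@np.array([[np.cos(a),-np.sin(a)],[np.sin(a),np.cos(a)]]),P[...,2]])
    near=(abs(L[...,0])<20)&(abs(L[...,1])<80)
    m=near&(im[...,0]>120)&(im[...,2]<90)&(im[...,1]>90)&(L[...,2]>45)&(L[...,2]<120)
    q=L[m]; 
    for s in(-1,1):
        e=q[(q[:,1]*s>45)]; print(tag,'yellow edge',s,len(e),np.median(e,0) if len(e) else '')
    m=near&(im.min(2)>140)&(L[...,2]>142)&(abs(L[...,1])<40)
    print('white tab',m.sum(),np.median(L[m],0), np.percentile(L[m][:,1],[5,95]))
    m=near&(im[...,0]>110)&(im[...,1]<70)&(L[...,2]>142)
    print('red tab',m.sum(),np.median(L[m],0),np.percentile(L[m][:,1],[5,95]))
E
```

```text
time_s: 20.78
ee_pos: [482.3, -204.9, 162.2]
ee_rot: [-0.161, 3.137, -0.003]
contact_force: [0.1, -6.9, -0.9]
finger_gap: 35.4
t 20.77 p [ 482.3 -204.9  162.2] F [ 0.1 -6.9 -0.9] M [-2.15  0.1   0.05] gap 35.4
scene0 yellow edge -1 21 [  4.8 -51.1 102.6]
scene0 yellow edge 1 23 [  5.5  58.7 101.5]
white tab 77 [ 10.2  27.  171.4] [24.6 30.4]
red tab 63 [ 10.3 -25.9 173.3] [-28.5 -22.9]
s9 yellow edge -1 21 [  4.6 -52.2 101.8]
s9 yellow edge 1 3 [ 4.6 46.6 51.3]
white tab 33 [ 11.2  26.1 167.9] [-1.6 28.5]
red tab 98 [  7.1  -1.2 168.2] [-6.  0.]
```

```bash
python3 -m pendant '[[[0,-0.0007,0],[0,0,0],-0.6],[[0,0,0.0003],[0,0,0],-0.6],[[0,0,0.0002],[0,0,0],-0.6],[[0,0,0],[0,0,0],-0.6]]' 30
python3 - <<'E'
from h import *
st()
E
```

```text
time_s: 21.28
ee_pos: [482.3, -204.9, 161.8]
ee_rot: [-0.161, 3.137, -0.002]
contact_force: [-1.8, -4.8, 1.5]
finger_gap: 35.6
t 21.27 p [ 482.3 -204.9  161.8] F [-1.8 -4.8  1.5] M [-1.54  0.27  0.01] gap 35.6
```

```bash
python3 -m pendant '[[[0,0,0],[0,0,0],-0.15],[[0,0,0],[0,0,0],-0.1],[[0,0,0],[0,0,0],-0.05],[[0,0,0],[0,0,0],-0.05]]' 30
python3 - <<'E'
from h import *
st()
E
```

```text
time_s: 21.78
ee_pos: [483.0, -205.9, 161.9]
ee_rot: [-0.161, 3.135, -0.004]
contact_force: [0.8, -9.2, 0.0]
finger_gap: 41.3
t 21.77 p [ 483.  -205.9  161.9] F [ 0.8 -9.2  0. ] M [-2.8  -0.15 -0.02] gap 41.3
```

```bash
python3 -m pendant '[[[0,-0.001,0],[0,0,0],0],[[0,-0.0015,0],[0,0,0],0.07],[[0,-0.0015,0],[0,0,0],0.14],[[0,-0.0015,0],[0,0,0],0.21],[[0,-0.0015,0],[0,0,0],0.28]]' 30
python3 - <<'E'
from h import *
st()
E
```

```text
time_s: 22.4
ee_pos: [483.6, -212.2, 161.7]
ee_rot: [-0.161, 3.136, -0.002]
contact_force: [-0.3, -6.7, -0.6]
finger_gap: 54.6
t 22.4 p [ 483.6 -212.2  161.7] F [-0.3 -6.7 -0.6] M [-1.78 -0.14  0.04] gap 54.6
```

```bash
python3 -m pendant '[[[0,-0.001,0],[0,0,0],0.35],[[0,-0.001,0],[0,0,0],0.42],[[0,-0.0015,0],[0,0,0],0.5],[[0,-0.0015,0],[0,0,0],0.57],[[0,0,0],[0,0,0],0.63],[[0,0,0],[0,0,0],0.63],[[0,0,0],[0,0,0],0.63]]' 30
python3 - <<'E'
from h import *
st();d=shot('scene','s10'); crop(d,140,100,250,170,7,'s10c')
E
```

```text
time_s: 23.28
ee_pos: [483.2, -216.3, 161.0]
ee_rot: [0.161, -3.137, -0.0]
contact_force: [0.0, 0.2, -0.4]
finger_gap: 70.5
t 23.27 p [ 483.2 -216.3  161. ] F [ 0.   0.2 -0.4] M [-0.02 -0.01 -0.02] gap 70.5
```

View pics/s10c.png

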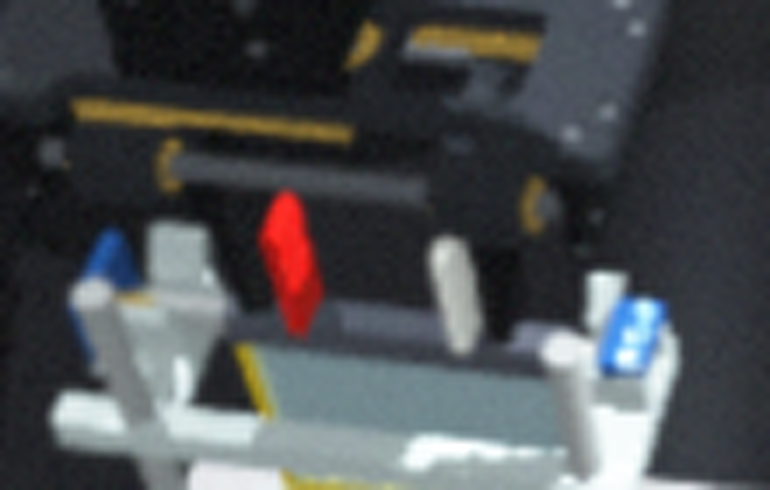

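```bash
python3 -m pendant '[[[0,0,-0.004],[0,0,0],0.63],[[0,0,-0.01],[0,0,0],0.63],[[0,0,-0.02],[0,0,0],0.63],[[0,0,-0.03],[0,0,0],0.63],[[0,0,-0.04],[0,0,0],0.63],[[0,-0.04,-0.02],[0,0,0],0.63],[[0,-0.05,0],[0,0,0],0.63],[[0,-0.05,0],[0,0,0],0.63],[[0,-0.05,0],[0,0,0],0.63],[[0,-0.05,0],[0,0,0],0.63],[[0.03,-0.04,0],[0,0,0],0.63],[[0.03,-0.02,0],[0,0,0],0.63],[[0,0,0],[0,0,0],0.63]]' 30
python3 - <<'E'
from h import *
st();d=shot('scene','s11'); crop(d,140,115,250,185,7,'s11c');d=shot('top','t11'); crop(d,300,190,430,295,6,'t11c')
np.set_printoptions(precision=1,suppress=True)
for tag,(x,y,a) in (('scene0',(505.45,233.5,-.1225)),('s11',(482.0,-216,.099)),('top0',(505.45,233.5,-.1225)),('t11',(482.0,-216,.099))):
    d=load(tag);P=cloud(d);im=d['img'].astype(int)
    L=np.dstack([(P[...,:2]-[x,y])@np.array([[np.cos(a),-np.sin(a)],[np.sin(a),np.cos(a)]]),P[...,2]])
    near=(abs(L[...,0])<20)&(abs(L[...,1])<80)
    m=near&(im[...,0]>120)&(im[...,2]<90)&(im[...,1]>90)&(L[...,2]>45)&(L[...,2]<120)
    q=L[m]; e=q[(q[:,1]<-45)]; print(tag,'yellow edge -',len(e),np.median(e,0) if len(e) else '')
    m=near&(im.min(2)>110)&(L[...,2]>150)&(abs(L[...,1])<45)
    print('white tab',m.sum(),np.median(L[m],0), np.percentile(L[m][:,2],95),np.percentile(L[m][:,1],[5,95]))
    m=near&(im[...,0]>110)&(im[...,1]<70)&(L[...,2]>142)
    print('red tab',m.sum(),np.median(L[m],0),np.percentile(L[m][:,2],95),np.percentile(L[m][:,1],[5,95]))
    m=(abs(L[...,0])<20)&(abs(L[...,1]+90)<20)&(im[...,0]>130)&(im[...,2]<0.6*im[...,0])&(L[...,2]>110)
    print('brass',m.sum(),L[m].min(0) if m.any() else '',L[m].max(0) if m.any() else '')
E
```

```text
time_s: 24.95
ee_pos: [452.1, -523.0, 285.7]
ee_rot: [0.154, -3.138, 0.001]
contact_force: [1.3, 0.1, -0.6]
finger_gap: 71.1
t 24.95 p [ 452.1 -523.   285.7] F [ 1.3  0.1 -0.6] M [ 0.03 -0.03 -0.05] gap 71.1
scene0 yellow edge - 21 [  4.8 -51.1 102.6]
white tab 69 [  9.5  26.9 174.2] 181.3335598396398 [24.6 30.3]
red tab 63 [ 10.3 -25.9 173.3] 181.54539800464465 [-28.5 -22.9]
brass 13 [  0.2 -92.5 130.2] [  5.  -83.5 135.3]
s11 yellow edge - 18 [  5.1 -52.7 103.5]
white tab 87 [  5.2  28.9 171.5] 184.41434435651934 [24.6 29.9]
red tab 104 [  6.8 -25.7 167.3] 183.595898081528 [-30.2 -24.3]
brass 0  
top0 yellow edge - 0 
white tab 55 [  0.4  26.  175.9] 181.4116350458927 [25.  30.5]
red tab 34 [  2.3 -30.  174.6] 180.84690785579377 [-30.8 -27.3]
brass 15 [ -2.9 -90.3 130.7] [  2.4 -81.2 136.4]
t11 yellow edge - 0 
white tab 49 [  0.4  28.4 180.7] 185.56148145142808 [-5.5 29.6]
red tab 31 [  2.  -24.6 170. ] 182.79048926219485 [-25.5 -23.6]
brass 19 [ -1.6 -94.6 132.6] [  3.8 -80.4 140.7]
```

View pics/s11c.png

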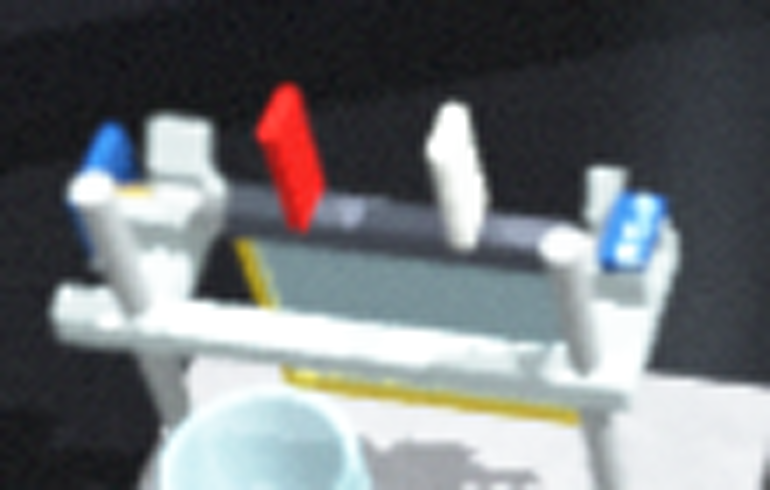

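View pics/t11c.png

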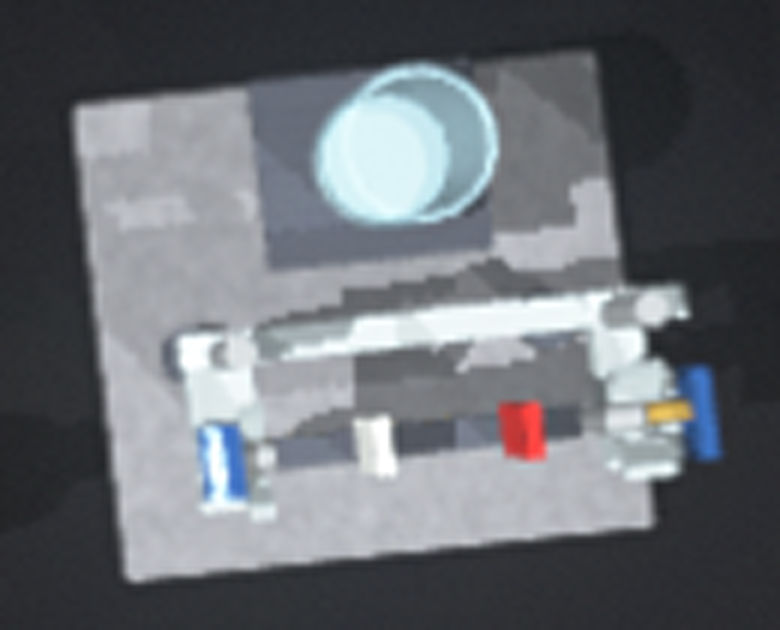

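View pics/s11.png

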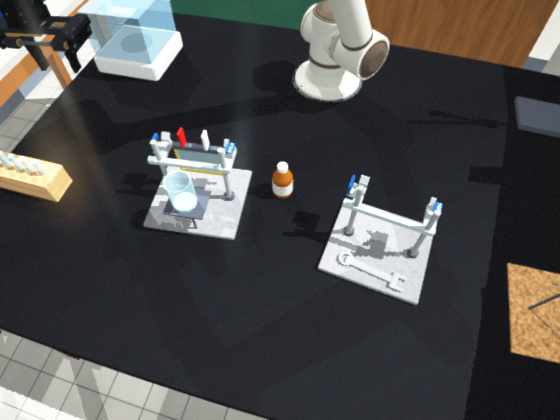

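```bash
python3 - <<'E'
from h import *
st(); print(workorder.hand_in())
E
```

```text
t 25.05 p [ 454.  -521.2  285.8] F [ 0.2  1.4 -0.2] M [ 0.02 -0.04  0.02] gap 70.8
the job is handed in; nothing more can be done
None
```

The guard is now hanging on the beaker stand with its sprung pin released. I handed the job in at about 25 s, with the gripper open and well clear.

**What I did:**
- I pinched the tabs to a 35.5 mm gap, eased off the light side contact with the bare stand, and lifted the guard off.
- I carried it over at height and felt for the saddle floor, which I met about 3 mm higher than on the bare stand.
- I found both side walls of the saddle, centred the guard between them, and slid it +y to a hard stop.
- I then let the tabs out gradually while the spring held the guard against the stop.

**Forces:** pressing on the stand mostly stayed under 5 N. It reached 7 N when I tested the stop and about 9 N from the guard's own spring at release, somewhat more than "a few newtons".

**Last checks:**
- **Pin:** the tabs measure about 54 mm between centres in the scene camera, which matches the pin fully out. The brass pin can be seen running into the keeper plate. Its tip beyond the plate was hidden, so I did not see that directly.
- **Seating:** both tab tops are about 3 mm above their bare-stand height, so the guard sits level in both saddles.
- **Home position:** the stop came about 1 mm short of where the cameras put home, and the flap edge also reads about 1.5 mm towards -y. Both are within the 2 mm calibration. The stub's end under the roof was hidden, so home rests on the hard stop I felt.
- **Other objects:** the beaker, bottle and spanner look unmoved in the pictures.

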